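# Roll the case-bar blank into its V-block

### The job

Without gripping or lifting it, gently roll the grey titanium bar over the bench by pushing its side, up the blue ramp and into the V of the V-block. Then push on the bar's end to slide it along the V until it sits flush against the red end stop, and leave it lying there at rest, clear of the robot. Leave the other things on the bench where they are.

Things in the scene. Friction and masses are not known exactly. Their poses are not given: they have to be found in the camera images.
- bar: Plain round polished titanium bar, light grey, slippery (friction about 0.25), 44 diameter, 100 long, 0.5 to 0.9 kg, left or right of the V-block, 130 to 200 to the side of the V and up to 0.15 rad askew to it. Origin at its centre, 22 above the bench; x axis along the bar (y and z turn as it rolls). It soon stops rolling on the flat. Push it low: a tip bearing on its upper half wedges it.
- vblock: Low V-block fixed to the bench, its V running roughly away from the robot. Origin on the bench in the middle of the V; x along the V towards the red end stop, y across, z up. Bright V faces rise at 30 degrees from the vertex (y = 0, bench height) to sharp lips 10 high at y = +17 and -17; V and ramps reach from x = -80 to +80. The near end (x = -80) is open.
- v_line (a point): Where the bar's axis runs when it lies in the V: over the middle of the V, 25 above the bench (axes as the V-block's). Outside each lip a blue ramp falls from the lip to the bench at y = +70 and -70, so the bar rolls in from either side; on a lip its centre is 32 above the bench, and once past it drops into the V by itself.
- stop_face (a point): Middle of the end stop's face, 80 from the V-block's middle along +x of the V-block and 25 above the bench (axes as the V-block's). The red stop plate is 52 wide, 14 thick and 46 tall, fixed; with the bar flush against it, the bar's centre is 50 from this point.
- holder: Bystander, loose: white round plastic movement holder with a brass centre, 60 diameter, 16 tall; origin at the centre of its underside. It lies on the side of the V-block opposite the bar, 130 to 200 from the V.
- watch_head: Bystander, loose: steel watch head with a black dial, 42 diameter, 12 tall, beyond the end stop; origin at the centre of its underside.
- brass_stub: Bystander, loose: brass bar stub standing on end, 30 diameter, 45 tall, beyond the end stop; origin at the centre of its underside.
- case_ring: Bystander, loose: bare steel case ring, 42 diameter, 10 tall, far left; origin at the centre of its underside.
- yellow_ring: Bystander, loose: yellow plastic case ring, 42 diameter, 10 tall, far right; origin at the centre of its underside.
- loupe: Bystander, loose: black eye loupe standing near the robot on the right, 38 diameter, 34 tall; origin at the centre of its underside.
- screwdriver: Bystander, loose: screwdriver with a red handle, 130 long, lying near the robot on the left; origin under its middle, x axis along it.
- oil_jar: Bystander, loose: small amber jar, 40 diameter, 55 tall, at the left; origin at the centre of its underside.
There are look-alikes about, which are no part of the job. Leave any orange look-alike of the bar alone.

How it is judged:
On the way, in this order (a step that is already met when the one before it is completed fails the run):
1. the bar lies in the V, still short of the end stop (y of bar in the frame of vblock between -0.005 and 0.005 m and z of bar in the frame of vblock below 0.0285 m and angle between the x axis of bar and the x axis of vblock, either way round below 0.07 rad), for 0.2 s.
2. the bar, lying in the V, has been slid against the end stop (all of step 1 and x of bar in the frame of stop_face above -0.053 m), for 0.2 s.
At the end, for the whole second after the job is handed in: The bar lies at rest down in the V (centre within 5 mm of the V line, less than 28.5 mm above the bench, in line with the V within 0.07 rad) with its end within 3 mm of the red end stop (all of step 2 and linear speed of bar below 0.01 m/s and angular speed of bar below 0.2 rad/s); the robot touches nothing.
It fails at once if the bar is lifted (its centre more than 40 mm above the bench; on the lip it is at 32 mm) (height (world z) of bar above 0.04 m).
It fails at once if the bar is pinched or pressed hard (fingers and bar over 35 N) (contact force between the fingers and bar above 35 N).
It fails at once if the bar is tipped up (over 0.3 rad) (angle between bar's own x axis and vertical below 1.27 rad).
It fails at once if the bar is shoved or thrown rather than rolled gently (over 0.6 m/s) (linear speed of bar above 0.6 m/s).
It fails at once if a bystander is moved by more than 20 mm (distance of any of holder, watch_head, brass_stub, case_ring, yellow_ring, loupe, screwdriver, oil_jar from where it was at the start of the episode above 0.02 m).
It also fails if it takes over 56 s, if anything falls off the work surface, if the arm or the gripper's body presses on something with over 40 N, if the wrist force passes 120 N, or if a joint passes its speed limit or range.

### The arm

A 6-joint arm with a two-finger parallel gripper is mounted at the origin on the work surface. World frame = base frame: x ahead of the robot, y to its left, z up, the work surface at z = 0. Lengths are in m, angles in rad, forces in N, time in s.
With the tool pointing down it reaches from about 0.4 to 0.925 m from the base axis. Payload 3.4 kg.
Tool frame: the origin (TCP) lies between the finger pads; the fingertips stand 8 mm ahead of it and the grasp point (between the pads) lies 11 mm behind it; z points along the fingers, y is the line along which they close (so a half turn about z gives the same grasp; the last joint's range is limited). The gripper opens to 85 mm and grips with 20 to 120 N. Pads are 22 mm wide; open, the fingers measure 114 mm over their backs; the gripper's body (76 mm by 85 mm) begins 54 mm behind the grasp point. The pads swing forward as they close: fully open they stand 13 mm farther back than shut.
Start: joints at [1.087, 0.307, 1.506, -0, 1.328, -0.073], TCP at [0.229, 0.527, 0.239] pointing down, gripper open.
Joint ranges: [-3.12, 3.12], [-1.05, 2.28], [0.14, 2.33], [-1.42, 4.57], [0.1, 2.73], [-2.68, 2.68]. Speed limits (rad/s): [2.57, 2.57, 3.14, 3.14, 3.14, 3.14].

### API

Orientations are given as a unit quaternion [w, x, y, z].
In Python, from bench import status, imaging, job gives the robot as it stands.
- The arm moves only by the tool step_arm, never from a script. Its argument "series" is a list of rows, each a list of 3 entries, a list of its own where there are three numbers: the closure, from 0 (fully open) to 1 (shut), then the shift along the world's x, y, z in units of 40 mm (1.0 is 40 mm), then the turn, a rotation vector about the world's x, y, z in units of 6 degrees (1.0 is 6 degrees). In form: [[jaw, [x, y, z], [wx, wy, wz]], ...]. A call has 1 to 20 rows; each row is the pose to reach, as a shift and turn from the pose commanded when the call began; what a row does not reach only later rows make up. A row lasts 1/8 s, in which the tool goes at most 62.5 mm and 10.7 degrees, less where a joint would pass 70% of its speed; a pose out of reach is approached as far as the arm can. A call with a gripper value outside its range is refused whole. The fingers move at their own pace and stop on an object; "grip_force" is the grip in N (left out, the last holds). Time passes only in rows, so rows that repeat a pose let the fingers close. It gives the time, the measured TCP pose, the force, the opening and the grip force at its end, in the units of the state.
- status.read_state(): the state, without advancing time (a new reading comes with each control period).
- imaging.capture(name): name is "side" or "top" or "wrist"; returns the picture (400x640x3 uint8, red, green, blue); there is no depth.
- imaging.camera_params(name): a dict with "fx", "fy", "cx", "cy" (pixels), "R" (3x3) and "t" (3): a world point X has camera coordinates R X + t. Camera axes: x right, y down, z forward; pixel columns grow to the right and rows downward; lengths in m; the calibration is good to about 2 mm. A picture is of the moment at which its call begins: read the wrist's pose just before it. camera_params takes no time and is no camera call; for the wrist camera it gives the pose at the moment of the call.
- job.finish_job(): hands the job in; it is judged then, once.
Trained networks look in the newest picture that a camera, given by its name, has taken for a name from the list of things; names that differ only in an ending like _2 or _b are one class to them, and where a whole thing is asked for, a point or a joint stands for the part that bears it (a point fixed in the world has none). Each returns a list of dicts, best first, with "confidence" (0 to 1); they miss things now and then, are a little off and sometimes report something else, mostly with a low value. They report only what shows in the picture. A call takes as long as a camera call. They do not tell look-alikes from the thing itself.
- imaging.boxes_of(camera, target): "box" ([left, top, right, bottom] in pixels, round what is visible of it).
The state is a dict: "clock": time; "joint_positions": joint angles; "dq": joint speeds; "effort": joint torques, N m; "position": TCP position; "orientation": TCP orientation; "contact_force": force on the tool from outside, world axes, zero at the start; "wrist_torque": the same for the moment, N m; "gripper_width": opening from 0.0 (shut) to 1.0 (fully open); "grip_force": force on a finger pad.
Only numpy, scipy, OpenCV 4.12 (cv2) and the standard library are available. Lean on these libraries where they do the work, as an engineer would, in place of code of your own. Each camera call takes 0.05 s, during which the arm holds its last target. There are 200 camera calls.

## Working session

There is one attempt and no reset: what is moved stays moved. The work goes in short steps, Python scripts to look and compute and a tool call to move; the robot and the scene stay as the last step left them, time stands still between calls to the robot, and variables do not carry over. Pictures are saved under pics/ and viewed, at most 12 in all, crops included, and the job is handed in when it is done.

Besides the shell and the picture viewer there is one more tool, called after "Call:" as name([rows], argument=value, ...), one row to a line, values as JSON. step_arm: Moves the arm, as the interface text tells. Its arguments: {"type":"object","properties":{"series":{"type":"array","items":{"type":"array"}},"grip_force":{"type":"number"}},"required":["series"]}

```bash
mkdir -p pics; cat > h.py <<'E'
import numpy as np, cv2
from bench import status, imaging, job
def ray(cam,u,v,z):
    p=imaging.camera_params(cam);R=np.array(p["R"]);t=np.array(p["t"])
    d=R.T@np.array([(u-p["cx"])/p["fx"],(v-p["cy"])/p["fy"],1]);c=-R.T@t
    return c+d*(z-c[2])/d[2]
def proj(cam,X):
    p=imaging.camera_params(cam);x=np.array(p["R"])@X+np.array(p["t"])
    return p["fx"]*x[0]/x[2]+p["cx"],p["fy"]*x[1]/x[2]+p["cy"]
def snap(cam,name):
    im=np.array(imaging.capture(cam));cv2.imwrite(f"pics/{name}.png",im[:,:,::-1]);return im
E
python3 - <<'E'
from h import *
s=status.read_state();print(s)
snap("top","top0");snap("side","side0")
for t in ["bar","vblock","holder","oil_jar","case_ring","loupe"]:
    for b in imaging.boxes_of("top",t)[:2]: print(t,[round(x) for x in b["box"]],round(b["confidence"],2),ray("top",(b["box"][0]+b["box"][2])/2,(b["box"][1]+b["box"][3])/2,.02).round(3))
E
```

```text
{'clock': 0.0, 'joint_positions': array([ 1.08748784e+00,  3.07559101e-01,  1.50769513e+00,  1.39570116e-05,
        1.32839492e+00, -7.35116252e-02]), 'dq': array([ 0.00219084,  0.00086669,  0.00139554, -0.00100042, -0.00117531,
        0.00102839]), 'effort': array([ 6.63818464e-04, -4.57549596e+01, -2.51921725e+01,  1.08903743e-05,
        1.34247093e-02, -1.37883347e-05]), 'position': array([0.2287945 , 0.52676543, 0.23838079]), 'orientation': array([-2.89101662e-04,  2.03469257e-01,  9.79080796e-01, -9.86789398e-04]), 'contact_force': array([-0.22065991, -0.4145102 ,  0.26441697]), 'wrist_torque': array([-0.02507923, -0.01556498, -0.04053494]), 'grip_force': 0.0, 'gripper_width': 0.9977026937270445}
bar [350, 238, 391, 259] 0.87 [ 0.374 -0.058  0.02 ]
bar [273, 212, 309, 248] 0.86 [0.428 0.155 0.02 ]
vblock [335, 123, 393, 196] 0.98 [ 0.617 -0.048  0.02 ]
vblock [159, 180, 182, 195] 0.58 [0.55  0.484 0.02 ]
holder [400, 153, 423, 174] 0.77 [ 0.604 -0.177  0.02 ]
holder [215, 273, 268, 286] 0.34 [0.299 0.288 0.02 ]
oil_jar [160, 179, 180, 195] 0.6 [0.551 0.486 0.02 ]
case_ring [200, 126, 222, 138] 0.4 [0.703 0.374 0.02 ]
case_ring [474, 125, 489, 134] 0.25 [ 0.695 -0.375  0.02 ]
loupe [432, 271, 450, 285] 0.65 [ 0.295 -0.243  0.02 ]
```

View pics/top0.png

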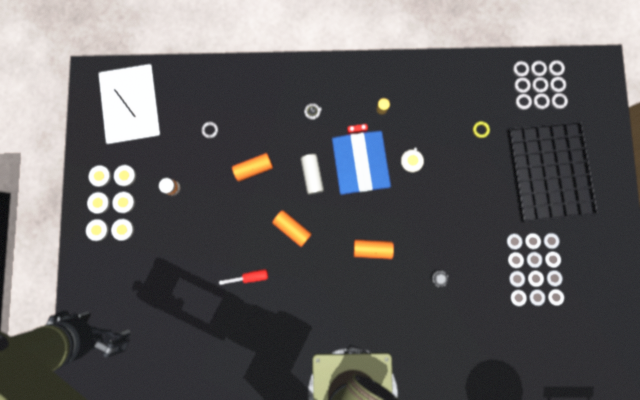

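View pics/side0.png

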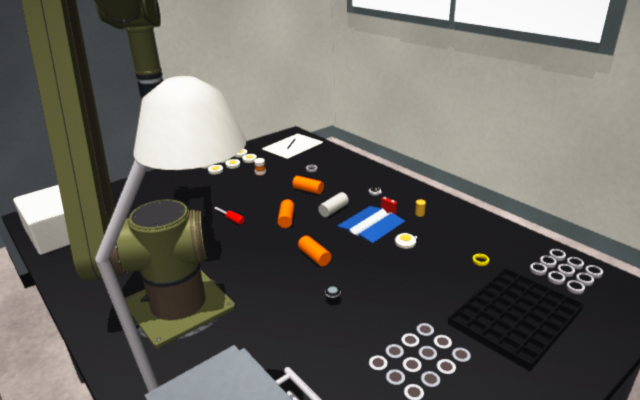

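The top view shows the grey bar at about (312,173), left of the V-block. The V's middle is near (361,161), the red stop at (357,128), and the holder at (412,160) on the far side. The orange look-alikes are at (252,167), (292,228) and (374,250). The side view agrees.

```bash
cat >> h.py <<'E'
def meas(cam,im,barz=.022,box=None):
    hsv=cv2.cvtColor(np.ascontiguousarray(im),cv2.COLOR_RGB2HSV)
    H,S,V=[hsv[...,i].astype(int) for i in range(3)]
    def big(m):
        m=m.astype(np.uint8)
        if box: k=np.zeros_like(m);k[box[1]:box[3],box[0]:box[2]]=1;m=m*k
        n,l,st,c=cv2.connectedComponentsWithStats(m);out=[]
        for i in np.argsort(-st[1:,4])[:4]+1: out.append((l==i,st[i],c[i]))
        return out
    return big((H>95)&(H<130)&(S>120)&(V>60)), big((S<60)&(V>110)), big(((H<8)|(H>172))&(S>150)&(V>80))
E
python3 - <<'E'
from h import *
im=cv2.imread("pics/top0.png")[:,:,::-1]
B,G,R=meas("top",im,box=(280,100,440,215))
for n,L in zip("BGR",(B,G,R)):
    for m,st,c in L: print(n,st,c.round(1),ray("top",*c,.02).round(3), cv2.minAreaRect(np.argwhere(m)[:,::-1].astype(np.float32)) if st[4]>15 else "")
pts=np.argwhere(B[0][0]|B[1][0])[:,::-1].astype(np.float32)
r=cv2.minAreaRect(pts);c=np.array([ray("top",*p,.003) for p in cv2.boxPoints(r)]);print("block",c.round(3),c.mean(0))
for m,st,cc in G:
  if st[4]>150:
    c=np.array([ray("top",*p,.025) for p in cv2.boxPoints(cv2.minAreaRect(np.argwhere(m)[:,::-1].astype(np.float32)))]);print(c.round(3).tolist(),c.mean(0))
E
```

```text
B [ 332  135   27   60 1113] [344.5 164.5] [0.604 0.006 0.02 ] ((344.3235168457031, 164.29412841796875), (58.91370391845703, 19.125545501708984), 81.15818786621094)
B [ 365  130   26   60 1062] [377.4 159.9] [ 0.616 -0.085  0.02 ] ((377.4739990234375, 159.5809326171875), (59.07421875, 18.246862411499023), 81.25383758544922)
G [350 132  23  60 788] [361.1 161.8] [ 0.611 -0.04   0.02 ] ((361.0948791503906, 161.9070587158203), (59.31159591674805, 13.30728530883789), 81.11934661865234)
G [301 154  22  40 646] [311.5 173.3] [0.582 0.097 0.02 ] ((311.50567626953125, 173.0301971435547), (39.437747955322266, 16.70882797241211), 79.3803482055664)
G [401 147  23  26 369] [411.9 160.4] [ 0.612 -0.179  0.02 ] ((412.00006103515625, 160.5), (23.25510597229004, 22.807893753051758), 63.43495178222656)
G [304 103  18  17 187] [312.2 110.8] [0.758 0.093 0.02 ] ((312.2500305175781, 110.7500228881836), (15.55634880065918, 16.26345443725586), 45.0)
R [347 124  21   9  95] [356.8 128.5] [ 0.705 -0.03   0.02 ] ((357.0160217285156, 128.0880126953125), (7.334303855895996, 20.750713348388672), 79.69515228271484)
block [[ 0.688  0.042  0.003]
 [ 0.707 -0.104  0.003]
 [ 0.541 -0.121  0.003]
 [ 0.523  0.022  0.003]] [ 0.6147441  -0.04024896  0.003     ]
[[0.69, -0.011, 0.025], [0.695, -0.047, 0.025], [0.531, -0.067, 0.025], [0.526, -0.031, 0.025]] [ 0.61056405 -0.03898727  0.025     ]
[[0.632, 0.129, 0.025], [0.64, 0.084, 0.025], [0.532, 0.066, 0.025], [0.524, 0.11, 0.025]] [0.58198342 0.09703197 0.025     ]
[[0.627, -0.137, 0.025], [0.654, -0.194, 0.025], [0.596, -0.219, 0.025], [0.568, -0.163, 0.025]] [ 0.61114536 -0.1780646   0.025     ]
[[0.757, 0.124, 0.025], [0.789, 0.091, 0.025], [0.757, 0.061, 0.025], [0.725, 0.094, 0.025]] [0.75700271 0.09241548 0.025     ]
```

Call:
step_arm([
  [0.4,[0.9,-0.9,0],[0,0,-1]],
  [0.4,[1.8,-1.8,0],[0,0,-2]],
  [0.4,[2.8,-2.7,0],[0,0,-3]],
  [0.4,[3.7,-3.6,0],[0,0,-4]],
  [0.4,[4.6,-4.5,0],[0,0,-5]],
  [0.4,[5.5,-5.4,0],[0,0,-6]],
  [0.4,[6.5,-6.3,-0.3],[0,0,-7]],
  [0.4,[7.4,-7.2,-0.6],[0,0,-8]],
  [0.4,[8.2,-8.0,-0.8],[0,0,-9]],
  [0.4,[8.6,-8.4,-1],[0,0,-9.6]],
  [0.4,[8.6,-8.4,-1],[0,0,-9.6]],
  [0.4,[8.6,-8.4,-1],[0,0,-9.6]],
])

```text
clock: 1.9
position: [0.5721, 0.1924, 0.1994]
orientation: [-0.001, 0.649, 0.76, -0.0]
contact_force: [-0.1, -0.2, 0.3]
gripper_width: 0.6
grip_force: 0.0
```

```bash
python3 - <<'E'
from h import *
s=status.read_state();print(s["clock"],s["position"],s["orientation"],s["gripper_width"])
im=snap("wrist","w1")
for b in imaging.boxes_of("wrist","bar")[:3]+imaging.boxes_of("wrist","vblock")[:1]: print([round(x) for x in b["box"]],round(b["confidence"],2))
E
```

```text
1.9 [0.57207761 0.19236337 0.19936039] [-6.17883191e-04  6.49431173e-01  7.60420121e-01 -9.77978049e-05] 0.6001795867870917
[274, 240, 362, 282] 0.79
[145, 150, 239, 242] 0.71
[333, 62, 392, 175] 0.66
[270, 298, 386, 342] 0.59
```

View pics/w1.png

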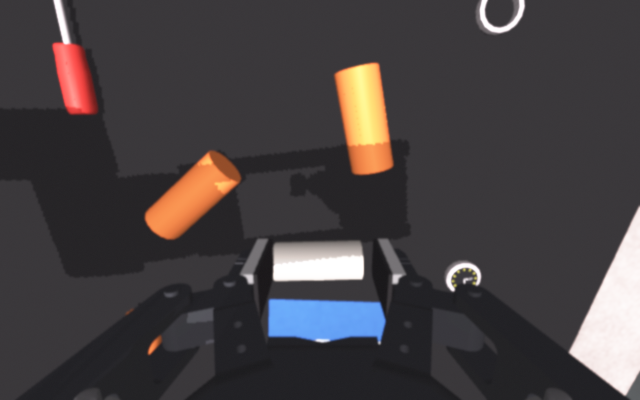

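The wrist view shows the grey bar between the fingers, from (274,240) to (362,282), nearly square to the tool. The blue ramp is just below it at row 300, and the oranges are clear behind.

```bash
python3 - <<'E'
from h import *
im=cv2.imread("pics/w1.png")[:,:,::-1]
B,G,R=meas("wrist",im,box=(272,235,375,345))
for m,st,c in G[:2]:
  r=cv2.minAreaRect(np.argwhere(m)[:,::-1].astype(np.float32));print(st,[ray("wrist",*p,.03).round(3) for p in cv2.boxPoints(r)],ray("wrist",*c,.03))
m,st,c=B[0];ys,xs=np.where(m)
for u in (285,325,365): v=ys[xs==u].min();print("edge",u,v,ray("wrist",u,v,0).round(4))
s=status.read_state();q=s["orientation"];from scipy.spatial.transform import Rotation as Ro
M=Ro.from_quat(q[[1,2,3,0]]).as_matrix();print(M)
E
```

```text
[ 273  242   91   40 3457] [array([0.527, 0.115, 0.03 ]), array([0.627, 0.133, 0.03 ]), array([0.637, 0.086, 0.03 ]), array([0.533, 0.067, 0.03 ])] [0.58073872 0.1005101  0.03      ]
[315 339  15   4  41] [array([ 0.595, -0.011,  0.03 ]), array([ 0.594, -0.006,  0.03 ]), array([ 0.611, -0.003,  0.03 ]), array([ 0.612, -0.008,  0.03 ])] [ 0.60228624 -0.00710889  0.03      ]
edge 285 299 [0.549  0.0237 0.    ]
edge 325 300 [0.6009 0.0304 0.    ]
edge 365 301 [ 0.6529  0.0371 -0.    ]
[[-1.57292203e-01  9.87552063e-01  2.93630179e-04]
 [ 9.87552008e-01  1.57292047e-01  4.93391476e-04]
 [ 4.41064078e-04  3.67581705e-04 -9.99999835e-01]]
```

Call:
step_arm([
  [0.4,[0.05,-0.4,-1.2],[0,0,0]],
  [0.4,[0.05,-0.8,-2.4],[0,0,0]],
  [0.4,[0.05,-1.15,-3.4],[0,0,0]],
  [0.4,[0.05,-1.15,-4.2],[0,0,0]],
  [0.4,[0.05,-1.15,-4.5],[0,0,0]],
  [0.4,[0.05,-1.15,-4.65],[0,0,0]],
  [0.4,[0.05,-1.15,-4.65],[0,0,0]],
])

```text
clock: 2.92
position: [0.5758, 0.146, 0.0141]
orientation: [0.0, 0.65, 0.76, 0.001]
contact_force: [-0.1, 0.5, 0.1]
gripper_width: 0.603
grip_force: 0.0
```

```bash
python3 - <<'E'
from h import *
im=snap("side","s2")
cv2.imwrite("pics/s2c.png",cv2.resize(im[150:270,270:450,::-1],None,fx=4,fy=4))
E
```

```text
(no output)
```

View pics/s2c.png

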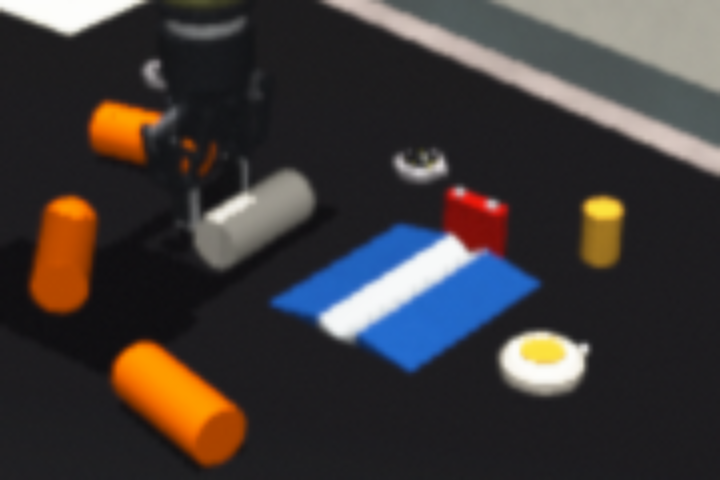

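The side view shows both fingers down behind the bar, which stays clear of them. The V and red stop are ahead on the right, and the holder is beyond.

Call:
step_arm([
  [0.4,[0.02,-0.15,0],[0,0,0]],
  [0.4,[0.04,-0.3,0],[0,0,0]],
  [0.4,[0.06,-0.45,0],[0,0,0]],
  [0.4,[0.08,-0.6,0],[0,0,-0.05]],
  [0.4,[0.1,-0.76,0],[0,0,-0.1]],
  [0.4,[0.12,-0.92,0],[0,0,-0.15]],
  [0.4,[0.14,-1.08,0],[0,0,-0.2]],
  [0.4,[0.16,-1.24,0],[0,0,-0.25]],
  [0.4,[0.18,-1.4,0],[0,0,-0.3]],
  [0.4,[0.2,-1.56,0],[0,0,-0.3]],
  [0.4,[0.22,-1.72,0],[0,0,-0.3]],
])

```text
clock: 4.35
position: [0.584, 0.0762, 0.0133]
orientation: [-0.0, 0.662, 0.75, 0.0]
contact_force: [0.4, 0.2, 0.4]
gripper_width: 0.598
grip_force: 0.2
```

```bash
cat >> h.py <<'E'
C=np.array([.613,-.040]);a=.125
def vf(p): d=np.array(p[:2])-C; return np.array([d[0]*np.cos(a)+d[1]*np.sin(a),-d[0]*np.sin(a)+d[1]*np.cos(a)]).round(4)
def wbar(im,z=.03):
    for b in imaging.boxes_of("wrist","bar")[:4]:
        x=b["box"]; print([round(v) for v in x],round(b["confidence"],2),"vf",vf(ray("wrist",(x[0]+x[2])/2,(x[1]+x[3])/2,z)))
    B,G,R=meas("wrist",im,box=(255,225,390,345))
    for m,st,c in G[:2]:
        r=cv2.minAreaRect(np.argwhere(m)[:,::-1].astype(np.float32))
        P=np.array([vf(ray("wrist",*p,z)) for p in cv2.boxPoints(r)]);print("G",st,P.round(3).tolist(),P.mean(0))
E
python3 - <<'E'
from h import *
s=status.read_state();print(s["clock"],s["position"],vf(s["position"]),s["contact_force"])
im=snap("wrist","w3");wbar(im)
E
```

```text
4.35 [0.58397699 0.07618474 0.01330371] [-0.0143  0.1189] [0.42433167 0.22273433 0.36578191]
[0, 1, 97, 129] 0.71 vf [-0.1155  0.2067]
[263, 284, 441, 375] 0.56 vf [-0.0012  0.0904]
G [ 259  281  128   64 6802] [[-0.046, 0.082], [-0.044, 0.117], [0.014, 0.117], [0.016, 0.082]] [-0.0152    0.099325]
G [255 225  20  46 373] [[-0.044, 0.144], [-0.036, 0.144], [-0.037, 0.122], [-0.045, 0.122]] [-0.04045  0.13305]
```

View pics/w3.png

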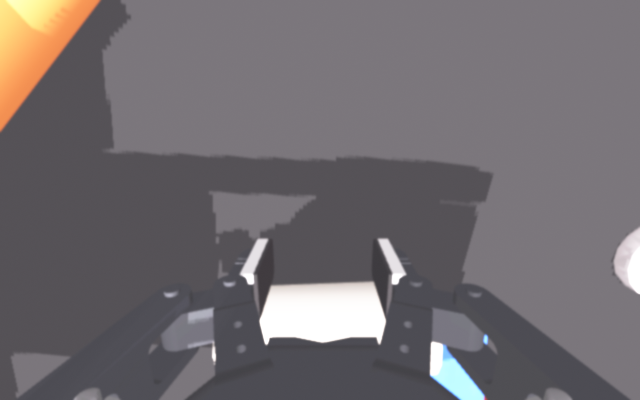

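The bar is square in front of both finger edges and sticks out evenly on either side, with ends at about x=213 and x=437. Next I push it up the ramp, raising the tips with it.

Call:
step_arm([
  [0.4,[0.02,-0.15,0],[0,0,0]],
  [0.4,[0.04,-0.3,0],[0,0,0]],
  [0.4,[0.06,-0.45,0.02],[0,0,0]],
  [0.4,[0.08,-0.6,0.05],[0,0,0]],
  [0.4,[0.1,-0.75,0.08],[0,0,0]],
  [0.4,[0.12,-0.9,0.12],[0,0,0]],
  [0.4,[0.13,-1.05,0.16],[0,0,0]],
  [0.4,[0.15,-1.2,0.2],[0,0,0]],
  [0.4,[0.17,-1.35,0.23],[0,0,0]],
  [0.4,[0.19,-1.5,0.25],[0,0,0]],
  [0.4,[0.2,-1.58,0.26],[0,0,0]],
  [0.4,[0.21,-1.66,0.27],[0,0,0]],
])

```text
clock: 5.95
position: [0.5923, 0.0097, 0.024]
orientation: [0.0, 0.662, 0.75, -0.0]
contact_force: [-0.3, 0.9, 0.6]
gripper_width: 0.599
grip_force: 0.6
```

```bash
python3 - <<'E'
from h import *
s=status.read_state();print(s["clock"],s["position"],vf(s["position"]),s["contact_force"])
im=snap("side","s4")
cv2.imwrite("pics/s4c.png",cv2.resize(im[150:270,290:470,::-1],None,fx=4,fy=4))
E
```

```text
5.95 [0.59228108 0.00969933 0.02402424] [-0.0144  0.0519] [-0.34874932  0.86773542  0.56784821]
```

View pics/s4c.png

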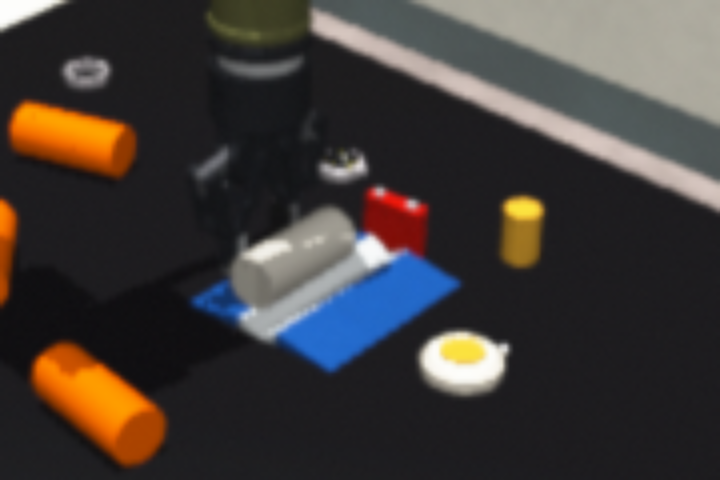

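The bar is right at the left lip and parallel to the V, clear of the red stop. A little more push should do it.

Call:
step_arm([
  [0.4,[0.01,-0.08,0.02],[0,0,0]],
  [0.4,[0.02,-0.16,0.04],[0,0,0]],
  [0.4,[0.03,-0.24,0.05],[0,0,0]],
  [0.4,[0.04,-0.3,0.05],[0,0,0]],
  [0.4,[0.04,-0.3,0.05],[0,0,0]],
  [0.4,[0.04,-0.3,0.05],[0,0,0]],
  [0.4,[0.04,-0.3,0.05],[0,0,0]],
  [0.4,[0.04,-0.3,0.05],[0,0,0]],
])

```text
clock: 7.0
position: [0.5939, -0.0017, 0.0261]
orientation: [-0.0, 0.662, 0.75, -0.0]
contact_force: [0.8, -0.1, 1.5]
gripper_width: 0.601
grip_force: 0.0
```

```bash
python3 - <<'E'
from h import *
s=status.read_state();print(s["clock"],s["position"],vf(s["position"]),s["contact_force"])
im=snap("side","s5")
cv2.imwrite("pics/s5c.png",cv2.resize(im[150:270,290:470,::-1],None,fx=4,fy=4))
E
```

```text
7.0 [ 0.5938912  -0.00170941  0.02610599] [-0.0142  0.0404] [ 0.82969537 -0.12125551  1.45193591]
```

View pics/s5c.png

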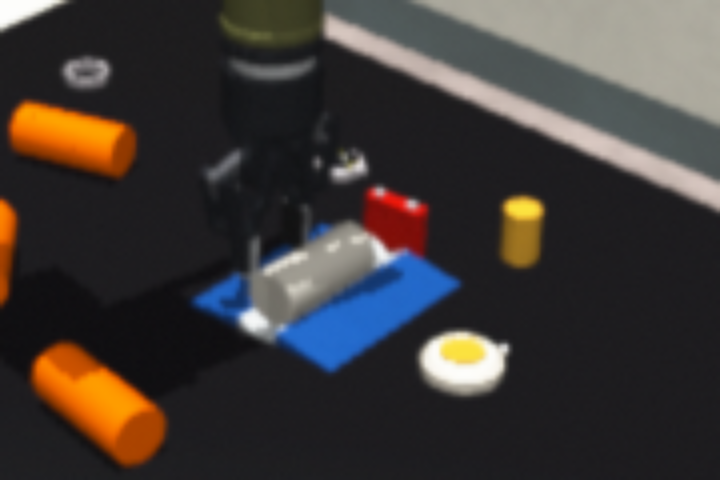

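The bar lies in the V, in line with it, with a gap to the red stop. Now I back off, close the fingers, turn them square and go to the near open end.

Call:
step_arm([
  [0.4,[-0.05,0.4,0.1],[0,0,0]],
  [0.4,[-0.1,0.8,0.4],[0,0,0]],
  [0.4,[-0.1,0.8,1.6],[0,0,0]],
  [0.4,[-0.2,0.8,2.5],[0,0,-1]],
  [1,[-0.5,0.3,2.5],[0,0,-2.5]],
  [1,[-0.9,0,2.5],[0,0,-4]],
  [1,[-1.4,-0.5,2.5],[0,0,-5.5]],
  [1,[-1.8,-0.9,2.5],[0,0,-7]],
  [1,[-2.1,-1.29,2.5],[0,0,-8.5]],
  [1,[-2.13,-1.29,2.5],[0,0,-10]],
  [1,[-2.13,-1.29,2.5],[0,0,-11.5]],
  [1,[-2.13,-1.29,2.5],[0,0,-13]],
  [1,[-2.13,-1.29,2.5],[0,0,-14.5]],
  [1,[-2.13,-1.29,2.5],[0,0,-15]],
  [1,[-2.13,-1.29,2.5],[0,0,-15]],
])

```text
clock: 8.93
position: [0.5089, -0.0524, 0.1269]
orientation: [0.0, 0.998, 0.063, 0.001]
contact_force: [0.7, -0.9, -0.0]
gripper_width: 0.005
grip_force: 0.0
```

```bash
python3 - <<'E'
from h import *
s=status.read_state();print(s["clock"],s["position"],vf(s["position"]),s["orientation"],s["gripper_width"])
im=snap("top","t6");print([b["box"] for b in imaging.boxes_of("top","bar")])
im=snap("wrist","w6")
cv2.imwrite("pics/c6.png",np.vstack([cv2.resize(cv2.imread("pics/t6.png")[110:210,290:420],(390,300)),cv2.resize(im[:,:,::-1],(390,244))]))
E
```

```text
8.925 [ 0.50885033 -0.05238709  0.12692437] [-0.1049  0.0007] [2.56442127e-05 9.98015971e-01 6.29592671e-02 5.00809446e-04] 0.0047216832429377385
[[362.4, 237.1, 393.5, 257.5], [275.0, 211.9, 307.6, 246.8], [230.8, 154.1, 270.7, 182.4]]
```

View pics/c6.png

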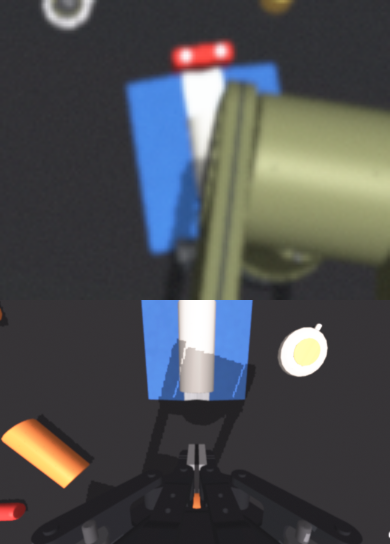

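The top and wrist views show the bar in the V with its near end about 14 mm inside the block's near edge. The closed fingers are lined up just outside it, and the holder is clear on the right.

Call:
step_arm([
  [1,[0,0,-1],[0,0,0]],
  [1,[0,0,-1.9],[0,0,0]],
  [1,[0,0,-2.4],[0,0,0]],
  [1,[0,0,-2.5],[0,0,0]],
  [1,[0.15,0.02,-2.5],[0,0,0]],
  [1,[0.3,0.04,-2.5],[0,0,0]],
  [1,[0.45,0.06,-2.5],[0,0,0]],
  [1,[0.55,0.07,-2.5],[0,0,0]],
  [1,[0.65,0.08,-2.5],[0,0,0]],
  [1,[0.75,0.09,-2.5],[0,0,0]],
  [1,[0.85,0.11,-2.5],[0,0,0]],
  [1,[0.95,0.12,-2.5],[0,0,0]],
  [1,[1.05,0.13,-2.5],[0,0,0]],
  [1,[1.15,0.14,-2.5],[0,0,0]],
  [1,[1.25,0.16,-2.5],[0,0,0]],
  [1,[1.35,0.17,-2.5],[0,0,0]],
  [1,[1.45,0.18,-2.5],[0,0,0]],
  [1,[1.5,0.19,-2.5],[0,0,0]],
])

```text
clock: 11.32
position: [0.5692, -0.0458, 0.0261]
orientation: [0.0, 0.998, 0.062, 0.0]
contact_force: [-2.6, -1.8, -0.8]
gripper_width: -0.0
grip_force: 1.4
```

```bash
python3 - <<'E'
from h import *
s=status.read_state();print(s["clock"],s["position"],vf(s["position"]),s["contact_force"])
im=snap("side","s7");im2=snap("wrist","w7")
cv2.imwrite("pics/c7.png",np.vstack([cv2.resize(im[170:250,330:450,::-1],(480,320)),cv2.resize(im2[:,:,::-1],(448,280))[:, :].copy() if 0 else cv2.resize(im2[:,:,::-1],(480,280))]))
E
```

```text
11.325 [ 0.56917445 -0.04584842  0.02611431] [-0.0442 -0.0003] [-2.55365188 -1.84491855 -0.79761287]
```

View pics/c7.png

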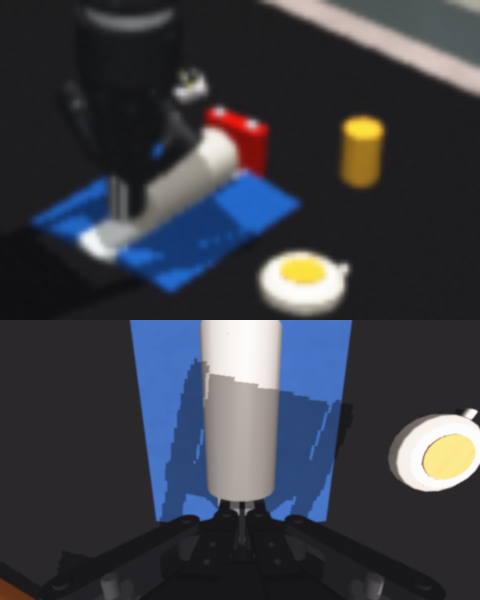

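The bar is straight in the V with its far end close to the red stop. The fingers push at its end centre, and about 10–13 mm remain. I'll creep forward and watch the force.

Call:
step_arm([
  [1,[0.06,0.01,0],[0,0,0]],
  [1,[0.12,0.01,0],[0,0,0]],
  [1,[0.18,0.02,0],[0,0,0]],
  [1,[0.22,0.03,0],[0,0,0]],
  [1,[0.24,0.03,0],[0,0,0]],
])

```text
clock: 12.05
position: [0.5784, -0.0447, 0.0262]
orientation: [0.0, 0.998, 0.062, 0.0]
contact_force: [-3.8, -0.7, 2.6]
gripper_width: 0.001
grip_force: 1.9
```

Call:
step_arm([
  [1,[0.02,0,0],[0,0,0]],
  [1,[0.04,0,0],[0,0,0]],
  [1,[0.05,0,0],[0,0,0]],
])

```text
clock: 12.42
position: [0.5802, -0.0445, 0.0261]
orientation: [-0.0, 0.998, 0.062, -0.0]
contact_force: [-3.0, -0.8, 1.9]
gripper_width: -0.001
grip_force: 1.9
```

Call:
step_arm([
  [1,[0.02,0,0],[0,0,0]],
  [1,[0.03,0,0],[0,0,0]],
])

```text
clock: 12.68
position: [0.5815, -0.0444, 0.026]
orientation: [-0.0, 0.998, 0.062, -0.0]
contact_force: [-4.2, 0.7, 2.4]
gripper_width: 0.003
grip_force: 1.8
```

Call:
step_arm([
  [1,[0.02,0,0],[0,0,0]],
  [1,[0.03,0,0],[0,0,0]],
])

```text
clock: 12.92
position: [0.5827, -0.0444, 0.026]
orientation: [-0.0, 0.998, 0.062, -0.0]
contact_force: [-3.3, 1.2, -0.3]
gripper_width: 0.002
grip_force: 1.6
```

Call:
step_arm([
  [1,[0.02,0,0],[0,0,0]],
  [1,[0.03,0,0],[0,0,0]],
])

```text
clock: 13.18
position: [0.5841, -0.0446, 0.026]
orientation: [-0.0, 0.998, 0.062, 0.0]
contact_force: [-3.2, 1.1, 0.3]
gripper_width: 0.002
grip_force: 1.5
```

Call:
step_arm([
  [1,[0.02,0,0],[0,0,0]],
  [1,[0.03,0.01,0],[0,0,0]],
])

```text
clock: 13.42
position: [0.5854, -0.0445, 0.026]
orientation: [0.0, 0.998, 0.062, 0.0]
contact_force: [-2.5, -1.0, -0.6]
gripper_width: 0.004
grip_force: 1.3
```

Call:
step_arm([
  [1,[0.02,0,0],[0,0,0]],
  [1,[0.02,0,0],[0,0,0]],
])

```text
clock: 13.68
position: [0.5858, -0.0444, 0.026]
orientation: [0.0, 0.998, 0.062, -0.0]
contact_force: [-3.8, -0.7, -1.1]
gripper_width: -0.0
grip_force: 1.7
```

Call:
step_arm([
  [1,[0.02,0,0],[0,0,0]],
  [1,[0.03,0,0],[0,0,0]],
])

```text
clock: 13.92
position: [0.5858, -0.0444, 0.0261]
orientation: [0.0, 0.998, 0.062, -0.001]
contact_force: [-6.2, -2.5, 1.5]
gripper_width: -0.001
grip_force: 3.2
```

Call:
step_arm([
  [1,[0.02,0,0],[0,0,0]],
  [1,[0.03,0.01,0],[0,0,0]],
])

```text
clock: 14.18
position: [0.5858, -0.0443, 0.026]
orientation: [0.0, 0.998, 0.062, -0.002]
contact_force: [-8.4, -3.5, 3.1]
gripper_width: 0.0
grip_force: 4.4
```

```bash
python3 - <<'E'
from h import *
im=snap("side","s8");im2=snap("top","t8")
cv2.imwrite("pics/c8.png",np.vstack([cv2.resize(im[185:225,365:425,::-1],(480,320),interpolation=cv2.INTER_CUBIC),cv2.resize(im2[115:150,330:390,::-1],(480,280),interpolation=cv2.INTER_CUBIC)]))
E
```

```text
(no output)
```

View pics/c8.png

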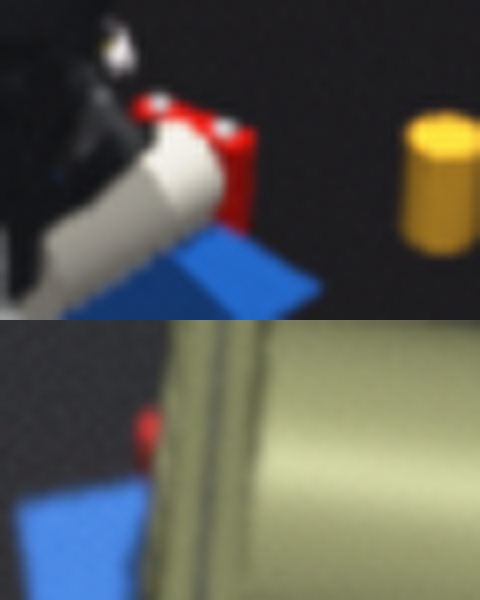

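The TCP has stopped moving while the force climbs, and the side view shows the bar's end against the red plate, so it is flush. I'll back straight off and rise clear.

Call:
step_arm([
  [1,[-0.1,-0.02,0],[0,0,0]],
  [1,[-0.4,-0.05,0],[0,0,0]],
  [1,[-0.9,-0.11,0],[0,0,0]],
  [1,[-1,-0.12,1],[0,0,0]],
  [1,[-1,-0.12,2.3],[0,0,0]],
  [1,[-1,-0.12,3.5],[0,0,0]],
  [1,[-1,1.2,3.5],[0,0,0]],
  [1,[-1,2.6,3.5],[0,0,0]],
  [1,[-1,4,3.5],[0,0,0]],
  [1,[-1,5.3,3.5],[0,0,0]],
  [1,[-1,5.3,3.5],[0,0,0]],
  [1,[-1,5.3,3.5],[0,0,0]],
])

```text
clock: 15.78
position: [0.5483, 0.1682, 0.1662]
orientation: [0.0, 0.998, 0.063, 0.0]
contact_force: [0.4, -0.7, -0.1]
gripper_width: 0.002
grip_force: 0.0
```

```bash
python3 - <<'E'
from h import *
s=status.read_state();print(s["clock"],s["position"],s["contact_force"])
im=snap("side","s9");im2=snap("top","t9")
cv2.imwrite("pics/c9.png",np.vstack([cv2.resize(im[170:250,330:450,::-1],(480,320),interpolation=cv2.INTER_CUBIC),cv2.resize(im2[110:200,310:430,::-1],(360,270)) if 0 else cv2.resize(im2[115:195,305:440,::-1],(480,280),interpolation=cv2.INTER_CUBIC)]))
E
```

```text
15.775 [0.54828307 0.16816531 0.16622444] [ 0.37766478 -0.69753644 -0.103095  ]
```

View pics/c9.png

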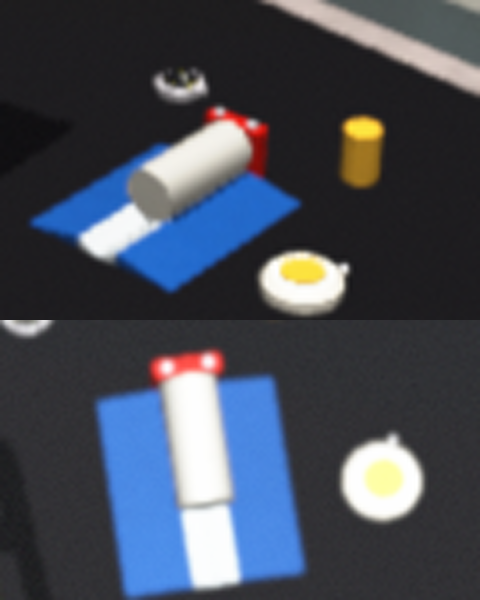

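Both views show the bar straight in the V and flush against the red stop, with the robot clear and the holder in place.

```bash
python3 -c "
from bench import job
print(job.finish_job())"
```

```text
the job is handed in; nothing more can be done
None
```

The bar was rolled up the ramp into the V and slid flush against the red end stop, the robot is clear of it, and the job is handed in at about 16 s; the hand-in returned no verdict.

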